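# Close the dust extractor's bayonet cap and open its blast gate

## Task

The bench dust extractor has just been emptied and its orange cap is only resting in the mouth, standing on the spring. Press the cap down and turn it clockwise about a quarter turn until it springs up into its locked position, and then push the blue blast-gate handle all the way open, away from the robot's side of the gate. Leave the carved figure, the jar and the mallet where they are.

Things in the scene. Friction and masses are not known exactly. Their poses are not given: they have to be found in the camera images.
- mouth (a point): Dark steel bayonet mouth on the green canister (dia 160 mm) of the dust extractor; fixed, but placed and turned differently each time. Point: on the mouth's axis, level with the top of its ring, 130 mm above the bench. Ring outer dia 142 mm, opening 95 mm. z up; x is the gate's opening direction, away from the robot within 0.35 rad. Yellow rim marks at +x and -x: cap unlocked.
- green_mark (a point): One of two green marks on the mouth's rim, 65 mm from its axis on opposite sides, 80 degrees clockwise (seen from above) from the yellow marks. When the cap is locked its slot points at the green marks. The firm stop of the turn is a few degrees past them. Same axes as the mouth point.
- cap_slot (a point): Orange bayonet cap, drum dia 90 mm, about 0.28 kg, loose, standing in the mouth. Point: centre of the black floor of the slot on its top, on its axis; x along the slot (half a turn is the same), z up. Slot 34 mm wide, ends open, between two straight ridges 84 mm long, 12 thick, 22 high (58 mm over both). Starts 26 mm above the mouth point, slot to the yellow marks within 0.07 rad.
- cap_ridge (a point): Middle of the top of one of the cap's two ridges, 23 mm to the side of the cap's axis and 22 mm above the slot floor; same axes as cap_slot. Two fingertips set some 40 mm apart along the slot, pressing on its floor, turn the cap like a wide screwdriver (22 mm wide fingers have about 10 degrees of play against the ridges before they turn it).
- spring_plate (a joint): Spring plate under the cap: 0 at the start, grows as the cap is pressed (m), bottom at 0.016; about 3 N to start, 10 N at the bottom. Cap turns only when pressed 0.010 or more (aim for 0.012 to 0.014); before that it has 7 degrees of play. Turned 80 degrees clockwise and let go it rises to 0.004 in its notches: locked. Let go half way it stays at 0.010 and can be turned on.
- gate (a joint): Travel of the blue blast-gate handle in m: 0 is shut, 0.07 fully open; it moves along +x of the mouth point's frame, with about 2 N of friction, and stays where it is left. Starts between 0 and 0.012.
- gate_handle (a point): Blue upright handle on top of the grey gate box, 24 mm along the travel, 36 mm across, 44 mm high, centred on this point; its underside is 2 mm over the box top, which is 98 mm above the bench. Same axes as the mouth point; the gate lies 180 mm to the -y side of the canister. Pushed from its -x side with closed fingers it opens.
- figure_mid (a point): Bystander: pale carved wooden figure, 103 mm tall, 60 mm dia; point half-way up. Stands 160 to 190 mm beyond the extractor's centre line, on its +x side.
- jar_mid (a point): Bystander: amber glass jar with black lid, 85 mm tall, 64 mm dia; point half-way up. Also on the extractor's +x side; it and the figure may have swapped places.
- mallet_mid (a point): Bystander: wooden carver's mallet lying on the bench beside the canister, head dia 64 mm, 230 mm long overall; point inside the head.
Things that resemble listed ones, but are neither listed nor needed, are in the scene too. There is more than one size of the part that bears cap_slot; the job needs the smallest.

How it is judged:
On the way, in this order (a step that is already met when the one before it is completed fails the run):
1. the cap is pressed down past the lip of the mouth (9 mm or more lower than at the start) (z of cap_slot in the frame of mouth below 0.017 m), for 0.1 s.
2. the cap has been turned to the green marks (within 10 degrees) and has sprung up level into its notches (z of cap_slot in the frame of mouth between 0.019 and 0.0245 m and angle between the x axis of cap_slot and the x axis of mouth, either way round above 1.222 rad and horizontal distance between cap_slot and mouth below 0.005 m and angle between cap_slot's own z axis and vertical below 0.06 rad), for 0.2 s.
3. the gate is open (63 mm or more of its 70) (value of joint gate above 0.063 m), for 0.2 s.
At the end, for the whole second after the job is handed in: The cap is locked: level, centred within 5 mm, slot pointing to the green marks within 10 degrees, slot floor 19 to 24.5 mm above the ring, untouched; the gate handle is pushed at least 63 mm of its 70 mm open and at rest (all of step 2 and value of joint gate above 0.063 m and velocity of joint gate between -0.01 and 0.01 m/s).
It fails at once if the figure, the jar or the mallet moved by more than 30 mm (distance of any of figure_mid, jar_mid, mallet_mid from where it was at the start of the episode above 0.03 m).
It also fails if it takes over 51 s, if anything falls off the work surface, if the arm or the gripper's body presses on something with over 40 N, if the wrist force passes 120 N, or if a joint passes its speed limit or range.

## Robot

A 6-joint arm with a two-finger parallel gripper is mounted at the origin on the work surface. World frame = base frame: x ahead of the robot, y to its left, z up, the work surface at z = 0. Lengths are in m, angles in rad, forces in N, time in s.
With the tool pointing down it reaches from about 0.275 to 0.75 m from the base axis. Payload 10.2 kg.
Tool frame: the origin (TCP) lies on the mounting face of the last link; the fingertips stand r.tcp_to_tips ahead of it and the grasp point (between the pads) lies 155 mm ahead of it (r.tcp_to_tips is the distance from the TCP to the fingertips, in m); z points along the fingers, y is the line along which they close (so a half turn about z gives the same grasp; the last joint's range is limited). The gripper opens to 85 mm and grips with 20 to 120 N. Pads are 22 mm wide; open, the fingers measure 114 mm over their backs; the gripper's body (76 mm by 85 mm) begins 54 mm behind the grasp point. The pads swing forward as they close: fully open they stand 13 mm farther back than shut.
Start: joints at [0.924, 0.313, 1.498, -0, 1.331, -0.223], TCP at [0.216, 0.479, 0.405] pointing down, gripper open.
Joint ranges: [-2.94, 2.94], [-0.97, 2.17], [0.19, 2.56], [-1.23, 4.37], [0.02, 3.11], [-2.88, 2.88]. Speed limits (rad/s): [2.39, 2.39, 3.01, 3.14, 3.14, 3.14].

## Interface

Orientations are given as [roll, pitch, yaw] about the fixed x, y, z axes, in that order (R = Rz(yaw) Ry(pitch) Rx(roll)).
In Python, from cell import r, get_image, camera_params gives the robot as it stands. The module is installed in compiled form; this text tells all that it offers.
- The arm moves only by the tool apply_moves, never from a script. Its argument "steps" is a list of rows, each an object with "hand": the closure, from -1 (fully open) to 1 (shut); "linear": the shift along the tool's x, y, z in m, a list of three; "spin": the turn about the tool's z in rad. A call has 1 to 10 rows; each row shifts and turns the commanded pose from where the row before left it, along the tool's axes as they then stand; what a row does not reach is not made up. A row lasts 1/10 s, in which the tool goes at most 50 mm and 8.59 degrees, less where a joint would pass 70% of its speed; a pose out of reach is approached as far as the arm can. A call is refused whole if a number of a shift passes 0.05 or a number of a turn 0.15, either way. A call with a gripper value outside its range is refused whole. The fingers move at their own pace and stop on an object; "newtons" is the grip in N (left out, the last holds). Time passes only in rows, so rows that do not move let the fingers close. It gives the time, the measured TCP pose, the force, the opening and the grip force at its end, in the units of the state.
- r.get_obs(): the state, without advancing time (a new reading comes with each control period).
- get_image(name): name is "scene" or "top" or "wrist"; returns the picture (480x640x3 uint8, red, green, blue); there is no depth.
- camera_params(name): a dict with "camera_matrix" (3x3 intrinsics, pixels), "R" (3x3) and "t" (3): a world point X has camera coordinates R X + t; the wrist camera has in their place "T_tool_cam" (4x4, takes a point from camera to tool coordinates, whose origin is the TCP and whose axes are the flange's). Camera axes: x right, y down, z forward; pixel columns grow to the right and rows downward; lengths in m; the calibration is good to about 2 mm. A picture is of the moment at which its call begins: read the wrist's pose just before it. camera_params takes no time and is no camera call.
- r.job_done(): hands the job in; it is judged then, once.
The state is a dict: "t": time; "joint_positions": joint angles; "qd": joint speeds; "tau": joint torques, N m; "ee_pos": TCP position; "orientation": TCP orientation; "ft_force": force on the tool from outside, world axes, zero at the start; "wrist_torque": the same for the moment, N m; "gripper_width": opening from 0.0 (shut) to 1.0 (fully open); "finger_force": force on a finger pad.
Only numpy, scipy, OpenCV 4.12 (cv2) and the standard library are available. Lean on these libraries where they do the work, as an engineer would, in place of code of your own. Each camera call takes 0.05 s, during which the arm holds its last target. There are 200 camera calls.

## Working session

There is one attempt and no reset: what is moved stays moved. The work goes in short steps, Python scripts to look and compute and a tool call to move; the robot and the scene stay as the last step left them, time stands still between calls to the robot, and variables do not carry over. Pictures are saved under pics/ and viewed, at most 10 in all, crops included, and the job is handed in when it is done.

Besides the shell and the picture viewer there is one more tool, called after ">>>" as name([rows], argument=value, ...), one row to a line, values as JSON. apply_moves: Moves the arm, as the interface text tells. Its arguments: {"type":"object","properties":{"steps":{"type":"array","items":{"type":"object","properties":{"hand":{"type":"number"},"linear":{"type":"array","items":{"type":"number"}},"spin":{"type":"number"}}}},"newtons":{"type":"number"}},"required":["steps"]}

```bash
mkdir -p pics; ls
python3 - <<'E'
from cell import r,get_image,camera_params
import cv2,numpy as np
np.set_printoptions(precision=4,suppress=True)
o=r.get_obs();print(o,r.tcp_to_tips)
for n in("scene","top","wrist"):
    im=get_image(n);cv2.imwrite(f"pics/{n}0.png",im[:,:,::-1]);print(n,camera_params(n))
E
```

```text
pics
{'t': 0.0, 'joint_positions': array([ 0.9236,  0.3134,  1.4984,  0.    ,  1.331 , -0.2234]), 'qd': array([-0.    , -0.001 , -0.0007, -0.0016, -0.0011, -0.0006]), 'tau': array([  0.0002, -41.2263, -25.9747,  -0.0002,   0.0042,  -0.    ]), 'ee_pos': array([0.2159, 0.4785, 0.4041]), 'orientation': array([-3.1403, -0.0003,  2.7178]), 'ft_force': array([-0.0333, -0.6228, -0.5704]), 'wrist_torque': array([ 0.    , -0.0323,  0.0088]), 'finger_force': 0.0, 'gripper_width': 0.9982673188722447} 0.1734
scene {'camera_matrix': array([[619.8744,   0.    , 316.6464],
       [  0.    , 619.8744, 246.8828],
       [  0.    ,   0.    ,   1.    ]]), 'R': array([[-0.6743,  0.7384,  0.0049],
       [ 0.601 ,  0.5526, -0.5774],
       [-0.4291, -0.3864, -0.8164]]), 't': array([ 0.2616, -0.2984,  1.7259])}
top {'camera_matrix': array([[436.9129,   0.    , 310.1485],
       [  0.    , 436.9129, 238.0498],
       [  0.    ,   0.    ,   1.    ]]), 'R': array([[-0.1467, -0.9892,  0.0014],
       [-0.9652,  0.1429, -0.2191],
       [ 0.2166, -0.0335, -0.9757]]), 't': array([0.1983, 0.5359, 0.7733])}
wrist {'camera_matrix': array([[330.6757,   0.    , 321.439 ],
       [  0.    , 330.6757, 242.7982],
       [  0.    ,   0.    ,   1.    ]]), 'T_tool_cam': array([[-0.0003, -0.9495, -0.3137,  0.0806],
       [ 1.    , -0.0006,  0.001 , -0.0008],
       [-0.0011, -0.3137,  0.9495,  0.0309],
       [ 0.    ,  0.    ,  0.    ,  1.    ]])}
```

View pics/scene0.png

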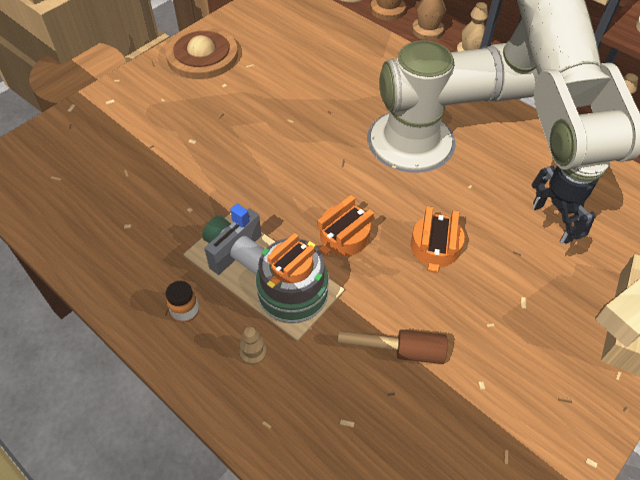

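View pics/top0.png

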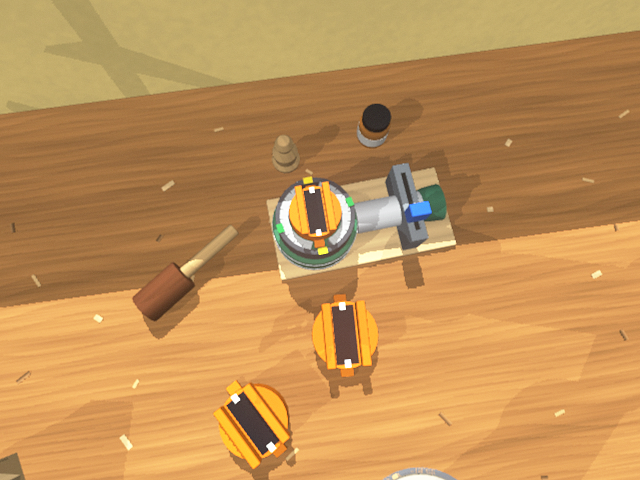

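The top view shows three orange slotted caps, at (316,212), (345,335) and (252,425). The one at (316,212) is the target: it is the smallest and stands in the green canister's mouth, between the yellow marks near (308,181) and (323,251) and the green marks at (280,229) and (350,202). The other two are larger and lie loose on the bench. The blue handle is at (420,210), the jar at (375,120), the figure at (285,152) and the mallet at (165,290). Next I'll measure and confirm the cap in a crop.

```bash
cat > h.py <<'E'
import cv2,numpy as np
from cell import r,get_image,camera_params
from scipy.spatial.transform import Rotation as Ro
np.set_printoptions(precision=4,suppress=True)
def cam(n,obs=None):
    p=camera_params(n);K=p["camera_matrix"]
    if n!="wrist": R=p["R"];return K,R.T,-R.T@p["t"]
    T=p["T_tool_cam"];W=Ro.from_euler("xyz",obs["orientation"]).as_matrix()
    return K,W@T[:3,:3],W@T[:3,3]+obs["ee_pos"]
def ray(c,uv):
    K,Rw,o=c;return o,Rw@np.linalg.inv(K)@np.array([uv[0],uv[1],1.])
def onz(c,uv,z):
    o,d=ray(c,uv);return o+d*(z-o[2])/d[2]
def cross(c1,u1,c2,u2):
    o1,d1=ray(c1,u1);o2,d2=ray(c2,u2)
    s=np.linalg.lstsq(np.c_[d1,-d2],o2-o1,rcond=None)[0]
    a,b=o1+d1*s[0],o2+d2*s[1];return (a+b)/2,np.linalg.norm(a-b)
def blobs(im,lo,hi,roi,amin=6):
    x0,y0,x1,y1=roi;m=cv2.inRange(cv2.cvtColor(im,cv2.COLOR_BGR2HSV),lo,hi)
    k=np.zeros_like(m);k[y0:y1,x0:x1]=m[y0:y1,x0:x1]
    n,l,s,c=cv2.connectedComponentsWithStats(k)
    return [(c[i],s[i,4],(l==i)) for i in range(1,n) if s[i,4]>=amin]
E
python3 - <<'E'
from h import *
rois=dict(top=(265,160,450,275),scene=(190,190,345,330))
for n,roi in rois.items():
    im=cv2.imread(f"pics/{n}0.png");c=cam(n)
    for nm,lo,hi,z in(("green",(45,150,120),(75,255,255),.13),("yellow",(24,200,180),(33,255,255),.13),("blue",(105,150,80),(130,255,255),.144),("black",(0,0,0),(180,140,65),.156)):
        for p,a,m in blobs(im,lo,hi,roi):
            if nm=="black" and a<60: continue
            print(n,nm,p,a,onz(c,p,z))
            if nm=="black":
                q=cv2.minAreaRect(np.argwhere(m)[:,::-1].astype(np.float32));print("  rect",q)
im=cv2.imread("pics/top0.png")[165:275,260:450];cv2.imwrite("pics/crop.png",cv2.resize(im,None,fx=4,fy=4,interpolation=cv2.INTER_CUBIC))
E
```

```text
top green [347.4286 202.    ] 7 [0.5986 0.045  0.13  ]
top green [280.4667 227.1333] 15 [0.5704 0.1685 0.13  ]
top blue [419.9145 208.9257] 269 [ 0.5637 -0.0753  0.144 ]
top black [406.3448 187.2644] 87 [ 0.6022 -0.0563  0.156 ]
  rect ((406.4357604980469, 187.38381958007812), (29.566789627075195, 2.963120460510254), 75.0685806274414)
scene blue [238.0369 214.0276] 217 [ 0.5752 -0.0683  0.144 ]
scene black [335.6667 228.6111] 90 [0.4648 0.1253 0.156 ]
  rect ((337.8717041015625, 226.07522583007812), (12.699732780456543, 23.23580551147461), 41.18592834472656)
scene black [225.2024 235.7619] 84 [ 0.6408 -0.0374  0.156 ]
  rect ((225.94134521484375, 234.99655151367188), (3.072683095932007, 29.813329696655273), 48.36646270751953)
scene black [288.9591 256.8864] 220 [0.5875 0.1021 0.156 ]
  rect ((289.0000305175781, 256.5000305175781), (9.192387580871582, 31.819805145263672), 45.0)
scene black [281.9841 294.5194] 439 [0.6635 0.1557 0.156 ]
  rect ((281.3786926269531, 292.4910888671875), (56.307701110839844, 18.76923179626465), 22.61986541748047)
```

View pics/crop.png

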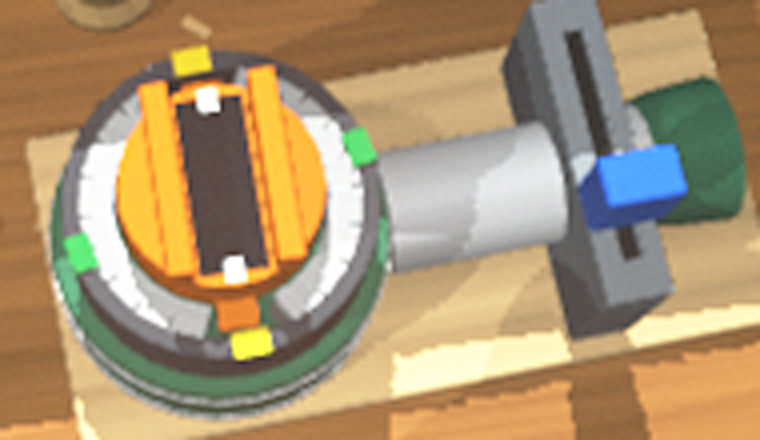

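The crop shows the small cap seated in the mouth, its slot running between the yellow marks at (308,180) and (323,251) and the green marks at (350,202) and (279.5,228). That confirms it as the cap to turn.

```bash
cat > m.py <<'E'
from h import *
c=cam("top");f=lambda x,y:(260+x/4-.4,165+y/4-.4)
Y1,Y2,G1,G2=[onz(c,f(*p),.13) for p in((192,61),(251,343),(360,147),(78,252))]
S1,S2=[onz(c,f(*p),.156) for p in((207,100),(233,268))]
cen=(Y1+Y2+G1+G2)/4
an=lambda a:np.arctan2(a[1],a[0])
print("Y",Y1,Y2,np.linalg.norm(Y1-Y2),an(Y1-Y2),"G",G1,G2,np.linalg.norm(G1-G2),an(G1-G2),"mid",(Y1+Y2)/2,(G1+G2)/2)
print("slot",(S1+S2)/2,np.linalg.norm(S1-S2),an(S1-S2))
B,e=cross(c,(419.9,208.9),cam("scene"),(238,214));print("blue",B,e)
a=an(Y1-Y2);x=np.array([np.cos(a),np.sin(a)]);y=np.array([-x[1],x[0]]);d=(B-cen)[:2];print("in mouth frame",d@x,d@y)
E
python3 m.py
```

```text
Y [0.65   0.1089 0.13  ] [0.5188 0.1024 0.13  ] 0.13130513836514546 0.04947302338591853 G [0.5992 0.041  0.13  ] [0.5699 0.171  0.13  ] 0.1332300896545326 -1.3493665162977044 mid [0.5844 0.1056 0.13  ] [0.5846 0.106  0.13  ]
slot [0.5844 0.1064 0.156 ] 0.07515432890594674 -0.0016626980415470278
blue [ 0.5676 -0.0796  0.1277] 0.0012526352854967037
in mouth frame -0.02607075314922588 -0.18439954022093316
```

Sizes check out: mark spacings are 131 and 133 mm against 130 expected, and the gate sits 184 mm to the side against 180. So the mouth is at (0.5845, 0.106) with yaw 0.048, and the slot yaw is about 0. I'll set the tool yaw to π/2 so the fingers lie along the slot, with a 40 mm gap.

>>> apply_moves([
  {"hand": 0.06, "linear": [0, 0, 0], "spin": 0.143},
  {"hand": 0.06, "linear": [0, 0, 0], "spin": 0.143},
  {"hand": 0.06, "linear": [0, 0, 0], "spin": 0.143},
  {"hand": 0.06, "linear": [0, 0, 0], "spin": 0.143},
  {"hand": 0.06, "linear": [0, 0, 0], "spin": 0.143},
  {"hand": 0.06, "linear": [0, 0, 0], "spin": 0.143},
  {"hand": 0.06, "linear": [0, 0, 0], "spin": 0.143},
  {"hand": 0.06, "linear": [0, 0, 0], "spin": 0.146},
], newtons=20)

```text
t: 0.95
ee_pos: [0.2159, 0.4785, 0.4044]
orientation: [-3.141, 0.0, 1.565]
ft_force: [-0.4, -0.5, 0.0]
gripper_width: 0.471
finger_force: 0.0
```

>>> apply_moves([
  {"hand": 0.06, "linear": [-0.037, 0.037, 0], "spin": 0},
  {"hand": 0.06, "linear": [-0.037, 0.037, 0], "spin": 0},
  {"hand": 0.06, "linear": [-0.037, 0.037, 0], "spin": 0},
  {"hand": 0.06, "linear": [-0.037, 0.037, 0], "spin": 0},
  {"hand": 0.06, "linear": [-0.037, 0.037, 0], "spin": 0},
  {"hand": 0.06, "linear": [-0.037, 0.037, 0], "spin": 0},
  {"hand": 0.06, "linear": [-0.037, 0.037, 0], "spin": 0},
  {"hand": 0.06, "linear": [-0.037, 0.037, 0], "spin": 0},
  {"hand": 0.06, "linear": [-0.037, 0.037, 0], "spin": 0},
  {"hand": 0.06, "linear": [-0.037, 0.037, 0], "spin": 0},
])

```text
t: 1.95
ee_pos: [0.5706, 0.1232, 0.4045]
orientation: [-3.141, -0.0, 1.571]
ft_force: [1.1, 0.2, 0.1]
gripper_width: 0.47
finger_force: 0.0
```

>>> apply_moves([
  {"hand": 0.06, "linear": [-0.002, -0.001, 0], "spin": 0},
  {"hand": 0.06, "linear": [0, 0, 0], "spin": 0},
  {"hand": 0.06, "linear": [0, 0, 0], "spin": 0},
])

```text
t: 2.25
ee_pos: [0.568, 0.1237, 0.4047]
orientation: [-3.141, -0.0, 1.572]
ft_force: [0.4, -0.1, 1.0]
gripper_width: 0.47
finger_force: 0.0
```

Run:
```python
from h import *
o=r.get_obs();im=get_image("wrist")[:,:,::-1];cv2.imwrite("pics/w1.png",im)
c=cam("wrist",o);print(o["ee_pos"],o["orientation"],o["gripper_width"])
for nm,lo,hi,z in(("green",(45,150,100),(75,255,255),.13),("yellow",(24,180,150),(33,255,255),.13),("blue",(105,150,80),(130,255,255),.144),("white",(0,0,200),(180,40,255),.156),("black",(0,0,0),(180,160,70),.156)):
    for p,a,m in blobs(im,lo,hi,(0,0,640,480),40):
        w=onz(c,p,z)
        if abs(w[0]-.59)<.12 and -.15<w[1]<.2: print(nm,p,a,w)
```

```text
[0.568  0.1237 0.4047] [-3.1411 -0.0002  1.5715] 0.47031153371532197
green [325.4201 182.5392] 319 [0.5705 0.1698 0.13  ]
green [357.8761 335.6372] 113 [0.5988 0.0398 0.13  ]
yellow [347.7943 230.4436] 1517 [0.5878 0.1334 0.13  ]
yellow [356.0837 257.982 ] 1780 [0.5949 0.1108 0.13  ]
yellow [427.4968 260.5096] 312 [0.6513 0.1087 0.13  ]
yellow [261.5128 268.8429] 312 [0.5198 0.1015 0.13  ]
yellow [400.803  292.1818] 66 [0.6324 0.081  0.13  ]
yellow [317.8511 296.5957] 188 [0.5647 0.0769 0.13  ]
yellow [326.2319 321.5121] 1035 [0.5716 0.0536 0.13  ]
yellow [405.7121 319.4848] 66 [0.6384 0.0556 0.13  ]
blue [319.3323 410.6741] 316 [ 0.5658 -0.0273  0.144 ]
white [265.2846 155.2683] 123 [0.5317 0.1907 0.156 ]
white [323.022  160.6474] 363 [0.5686 0.1874 0.156 ]
white [342.4367 211.2205] 3492 [0.5817 0.1543 0.156 ]
white [187.0584 260.    ] 154 [0.4728 0.1191 0.156 ]
white [293.4703 278.2649] 185 [0.5475 0.1051 0.156 ]
white [399.2123 277.5419] 179 [0.6234 0.1057 0.156 ]
white [410.     289.3208] 106 [0.632  0.0964 0.156 ]
white [282.9312 296.9577] 189 [0.5394 0.0902 0.156 ]
white [283.8367 336.2204] 245 [0.5389 0.0567 0.156 ]
white [491.7251 327.7968] 251 [0.6965 0.0643 0.156 ]
white [330.0244 330.4634] 41 [0.5741 0.0619 0.156 ]
white [384.5714 338.8254] 63 [0.616  0.0545 0.156 ]
white [258.275 338.5  ] 40 [0.5192 0.0547 0.156 ]
white [342.9742 361.5471] 1859 [0.5846 0.0337 0.156 ]
white [336.8456 402.9128] 149 [ 0.5804 -0.0071  0.156 ]
black [346.92   171.0267] 75 [0.584  0.1809 0.156 ]
black [309.5446 179.0693] 101 [0.5598 0.1757 0.156 ]
black [416.7439 259.3415] 164 [0.6348 0.1197 0.156 ]
black [272.1221 268.8168] 131 [0.5325 0.1124 0.156 ]
black [328.0271 412.7728] 54505 [ 0.5732 -0.0174  0.156 ]
```

View pics/w1.png

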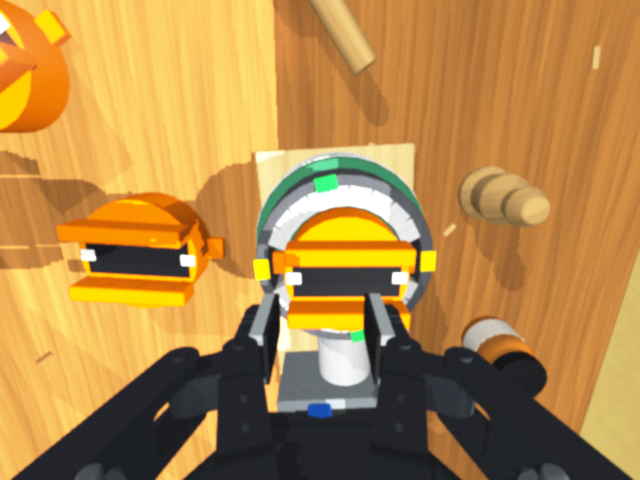

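The wrist view shows the slot horizontal between the white ticks at (293,278) and (399,278), with yellow marks at (261,269) and (427,260). It puts the cap axis at about (0.585, 0.1053) and the slot yaw at 0.01, which agrees with the top view. I'll centre over it and descend part of the way.

>>> apply_moves([
  {"hand": 0.06, "linear": [-0.018, 0.017, 0], "spin": 0},
  {"hand": 0.06, "linear": [0, 0, 0.015], "spin": 0},
  {"hand": 0.06, "linear": [0, 0, 0.015], "spin": 0},
  {"hand": 0.06, "linear": [0, 0, 0.015], "spin": 0},
  {"hand": 0.06, "linear": [0, 0, 0], "spin": 0},
  {"hand": 0.06, "linear": [0, 0, 0], "spin": 0},
])

```text
t: 2.9
ee_pos: [0.5852, 0.1058, 0.3604]
orientation: [3.141, -0.0, 1.572]
ft_force: [0.1, 0.5, -0.0]
gripper_width: 0.469
finger_force: 0.0
```

>>> apply_moves([
  {"hand": 0.06, "linear": [0, 0, 0.01], "spin": 0},
  {"hand": 0.06, "linear": [0, 0, 0.01], "spin": 0},
  {"hand": 0.06, "linear": [0, 0, 0.008], "spin": 0},
  {"hand": 0.06, "linear": [0, 0, 0], "spin": 0},
  {"hand": 0.06, "linear": [0, 0, 0], "spin": 0},
])

```text
t: 3.4
ee_pos: [0.5855, 0.105, 0.3316]
orientation: [-3.141, 0.0, 1.571]
ft_force: [-0.2, 0.1, -0.3]
gripper_width: 0.471
finger_force: 0.0
```

>>> apply_moves([
  {"hand": 0.06, "linear": [0, 0, 0.003], "spin": 0},
  {"hand": 0.06, "linear": [0, 0, 0], "spin": 0},
  {"hand": 0.06, "linear": [0, 0, 0], "spin": 0},
])

```text
t: 3.7
ee_pos: [0.5855, 0.105, 0.3288]
orientation: [3.141, -0.0, 1.571]
ft_force: [-0.4, -0.1, 1.0]
gripper_width: 0.472
finger_force: 0.0
```

>>> apply_moves([
  {"hand": 0.06, "linear": [0, 0, 0.003], "spin": 0},
  {"hand": 0.06, "linear": [0, 0, 0], "spin": 0},
  {"hand": 0.06, "linear": [0, 0, 0], "spin": 0},
])

```text
t: 4.0
ee_pos: [0.5856, 0.105, 0.3261]
orientation: [3.141, 0.0, 1.571]
ft_force: [0.8, -0.2, 2.8]
gripper_width: 0.471
finger_force: 1.7
```

>>> apply_moves([
  {"hand": 0.06, "linear": [0, 0, 0.003], "spin": 0},
  {"hand": 0.06, "linear": [0, 0, 0], "spin": 0},
  {"hand": 0.06, "linear": [0, 0, 0], "spin": 0},
])

```text
t: 4.3
ee_pos: [0.5856, 0.105, 0.3229]
orientation: [3.141, 0.0, 1.571]
ft_force: [0.4, -0.3, 5.4]
gripper_width: 0.474
finger_force: 2.4
```

>>> apply_moves([
  {"hand": 0.06, "linear": [0, 0, 0.004], "spin": 0},
  {"hand": 0.06, "linear": [0, 0, 0], "spin": 0},
  {"hand": 0.06, "linear": [0, 0, 0], "spin": 0},
])

```text
t: 4.6
ee_pos: [0.5856, 0.105, 0.3191]
orientation: [3.141, 0.0, 1.571]
ft_force: [0.4, 0.4, 6.6]
gripper_width: 0.464
finger_force: 3.3
```

>>> apply_moves([
  {"hand": 0.06, "linear": [0, 0, 0.004], "spin": 0},
  {"hand": 0.06, "linear": [0, 0, 0], "spin": 0},
  {"hand": 0.06, "linear": [0, 0, 0], "spin": 0},
])

```text
t: 4.9
ee_pos: [0.5855, 0.105, 0.3154]
orientation: [3.141, 0.0, 1.571]
ft_force: [-1.3, 0.5, 8.1]
gripper_width: 0.47
finger_force: 4.1
```

>>> apply_moves([
  {"hand": 0.06, "linear": [0, 0, 0.001], "spin": 0},
  {"hand": 0.06, "linear": [0, 0, 0], "spin": 0.1},
  {"hand": 0.06, "linear": [0, 0, 0], "spin": 0.1},
  {"hand": 0.06, "linear": [0, 0, 0], "spin": 0.1},
  {"hand": 0.06, "linear": [0, 0, 0], "spin": 0.1},
  {"hand": 0.06, "linear": [0, 0, 0], "spin": 0.1},
  {"hand": 0.06, "linear": [0, 0, 0], "spin": 0},
])

```text
t: 5.6
ee_pos: [0.5856, 0.105, 0.3145]
orientation: [3.14, -0.001, 1.068]
ft_force: [-0.4, -0.3, 9.0]
gripper_width: 0.467
finger_force: 4.4
```

```bash
cat > look.py <<'E'
from h import *
import sys
o=r.get_obs();print(o["wrist_torque"],o["ft_force"])
im=get_image("top")[:,:,::-1];k=sys.argv[1];cv2.imwrite(f"pics/top{k}.png",cv2.resize(im[150:280,230:460],None,fx=3,fy=3,interpolation=cv2.INTER_CUBIC))
E
python3 look.py 1
```

```text
[ 0.1152  0.0787 -0.1359] [-0.3746 -0.2933  9.0024]
```

View pics/top1.png

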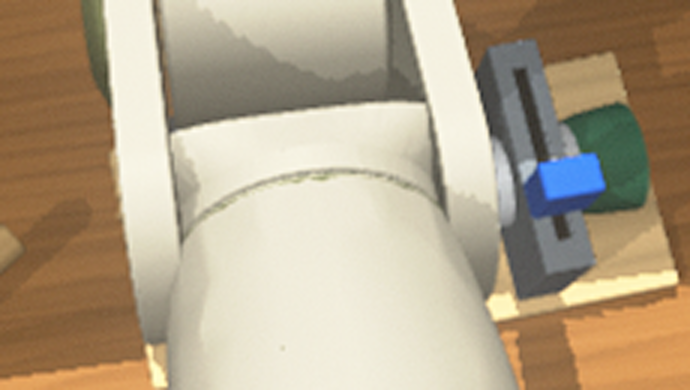

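The arm hides the cap from the top camera and only the blue handle is visible, at crop (565,180). The wrist torque is just 0.14 N m after 29°, so the cap is turning freely and isn't blocked. I'll keep turning.

>>> apply_moves([
  {"hand": 0.06, "linear": [0, 0, 0], "spin": 0.1},
  {"hand": 0.06, "linear": [0, 0, 0], "spin": 0.1},
  {"hand": 0.06, "linear": [0, 0, 0], "spin": 0.1},
  {"hand": 0.06, "linear": [0, 0, 0], "spin": 0.1},
  {"hand": 0.06, "linear": [0, 0, 0], "spin": 0.1},
  {"hand": 0.06, "linear": [0, 0, 0], "spin": 0.1},
  {"hand": 0.06, "linear": [0, 0, 0], "spin": 0.1},
  {"hand": 0.06, "linear": [0, 0, 0], "spin": 0.1},
  {"hand": 0.06, "linear": [0, 0, 0], "spin": 0.1},
  {"hand": 0.06, "linear": [0, 0, 0], "spin": 0},
])

```text
t: 6.65
ee_pos: [0.5856, 0.105, 0.3145]
orientation: [3.141, -0.001, 0.168]
ft_force: [0.3, -0.9, 8.3]
gripper_width: 0.469
finger_force: 4.4
```

```bash
python3 -c "
from h import *
o=r.get_obs();print(o['wrist_torque'],o['ft_force'],o['tau'][5])
cv2.imwrite('pics/w2.png',get_image('wrist')[:,:,::-1])"
```

```text
[ 0.0451 -0.0162 -0.1628] [ 0.3131 -0.9314  8.3458] 0.7600153796374798
```

View pics/w2.png

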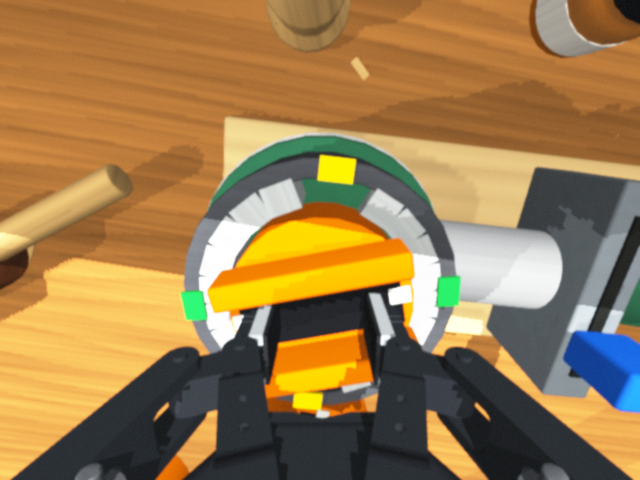

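The wrist view shows the ridge tilted about 10° while the green marks at (193,306) and (448,291) tilt about 3°, so the cap needs roughly 7° more. I'll go on in small turns and watch the torque.

>>> apply_moves([
  {"hand": 0.06, "linear": [0, 0, 0], "spin": 0.05},
  {"hand": 0.06, "linear": [0, 0, 0], "spin": 0.05},
  {"hand": 0.06, "linear": [0, 0, 0], "spin": 0.04},
  {"hand": 0.06, "linear": [0, 0, 0], "spin": 0},
  {"hand": 0.06, "linear": [0, 0, 0], "spin": 0},
])

```text
t: 7.2
ee_pos: [0.5856, 0.105, 0.3145]
orientation: [3.141, -0.002, 0.031]
ft_force: [-0.3, -0.1, 8.8]
gripper_width: 0.469
finger_force: 4.9
```

```bash
cat > m2.py <<'E'
from h import *
import sys
o=r.get_obs();print(o['wrist_torque'],o['ft_force'],o['tau'][5])
im=get_image('wrist')[:,:,::-1];cv2.imwrite(f'pics/{sys.argv[1]}.png',im);c=cam("wrist",o)
g=sorted(blobs(im,(45,150,140),(75,255,255),(0,0,640,480),60),key=lambda b:-b[1])[:2]
if len(g)==2:
    P=[onz(c,b[0],.13) for b in g];v=P[0]-P[1];print("green",P,np.degrees(np.arctan2(v[1],v[0]))%180)
ro=sorted(blobs(im,(15,200,150),(24,255,255),(150,150,480,480),300),key=lambda b:-b[1])[:4]
for p,a,m in ro:
    q=cv2.boxPoints(cv2.minAreaRect(np.argwhere(m)[:,::-1].astype(np.float32)));e=max((q[1]-q[0],q[2]-q[1]),key=np.linalg.norm)
    v=onz(c,p+e/2,.165)-onz(c,p-e/2,.165);print("ridge?",p,a,np.linalg.norm(v),np.degrees(np.arctan2(v[1],v[0]))%180)
E
python3 m2.py w3
```

```text
[0.0197 0.0282 0.0499] [-0.3027 -0.11    8.7658] 0.0380702200345695
green [array([0.6002, 0.041 , 0.13  ]), array([0.5703, 0.1694, 0.13  ])] 103.13596936042279
ridge? [320.4577 263.5907] 9143 0.07949348618194158 102.89786160657722
ridge? [320.108  359.7008] 3620 0.04575033177128346 103.67576445316135
ridge? [177.8319 468.5097] 565 0.025693953806759994 138.1274086547342
```

The ridge is at 102.9° and the green marks at 103.1°, so they're aligned. I'll lift straight up to let the cap spring into its notches.

>>> apply_moves([
  {"hand": 0.06, "linear": [0, 0, -0.004], "spin": 0},
  {"hand": 0.06, "linear": [0, 0, -0.004], "spin": 0},
  {"hand": 0.06, "linear": [0, 0, -0.006], "spin": 0},
  {"hand": 0.06, "linear": [0, 0, 0], "spin": -0.1},
  {"hand": 0.06, "linear": [0, 0, -0.02], "spin": 0},
  {"hand": 0.06, "linear": [0, 0, -0.03], "spin": 0},
  {"hand": 0.06, "linear": [0, 0, -0.03], "spin": 0},
  {"hand": 0.06, "linear": [0, 0, 0], "spin": 0},
  {"hand": 0.06, "linear": [0, 0, 0], "spin": 0},
])

```text
t: 8.15
ee_pos: [0.5853, 0.105, 0.4072]
orientation: [-3.142, 0.001, 0.131]
ft_force: [0.9, -0.5, -1.2]
gripper_width: 0.468
finger_force: 0.0
```

```bash
python3 m2.py w4
```

```text
[ 0.0173 -0.0627 -0.0451] [ 0.862  -0.5355 -1.1884] 0.00014256712802307447
green [array([0.6003, 0.0411, 0.13  ]), array([0.5705, 0.1695, 0.13  ])] 103.04212498123506
ridge? [292.5305 368.5508] 2115 0.08186853315360616 166.44392796067578
ridge? [347.5562 365.6867] 1778 0.09044661437207327 20.347662977392815
ridge? [324.2346 275.734 ] 1752 0.08398539087740783 103.7369807088287
ridge? [317.0681 209.6791] 1234 0.0811819992858673 103.24653611505178
```

View pics/w4.png

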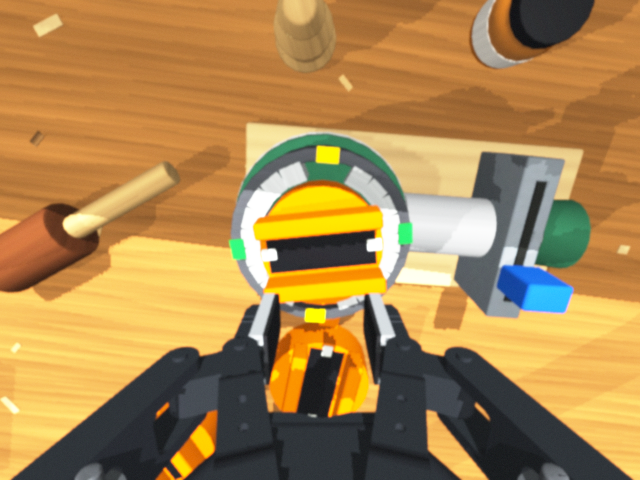

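The wrist view shows the slot level with the green marks at (237,249) and (405,234), and the slot angle is within 1° of the marks. The handle's top face is at (535,290). Next I'll close the fingers, turn to the mouth yaw (0.052) and move to the -x side of the gate handle. From there the top camera should be clear enough to check the cap's height.

>>> apply_moves([
  {"hand": 1, "linear": [0, 0, 0], "spin": 0.079},
  {"hand": 1, "linear": [-0.013, 0.036, 0], "spin": 0},
  {"hand": 1, "linear": [-0.013, 0.036, 0], "spin": 0},
  {"hand": 1, "linear": [-0.013, 0.036, 0], "spin": 0},
  {"hand": 1, "linear": [-0.013, 0.036, 0], "spin": 0},
  {"hand": 1, "linear": [-0.013, 0.036, 0], "spin": 0},
  {"hand": 1, "linear": [0, 0, 0], "spin": 0},
  {"hand": 1, "linear": [0, 0, 0], "spin": 0},
])

```text
t: 9.0
ee_pos: [0.5297, -0.0785, 0.4065]
orientation: [-3.14, 0.002, 0.05]
ft_force: [-0.1, -0.2, 0.0]
gripper_width: -0.001
finger_force: 0.0
```

Run:
```python
from h import *
o=r.get_obs();c={n:cam(n,o) for n in("wrist","top","scene")}
ims={n:get_image(n)[:,:,::-1] for n in c}
for n in ims: cv2.imwrite(f"pics/{n}5.png",ims[n])
print(o["ee_pos"],o["orientation"],o["gripper_width"])
def proj(k,X):
    K,R,t=c[k];p=K@(R.T@(X-t));return p[:2]/p[2]
a=-1.346
pts={}
for n in("wrist","top"):
    for s in(1,-1):
        X=np.array([.585,.1053,.152])+s*.038*np.array([np.cos(a),np.sin(a),0]);q=proj(n,X)
        x0,y0=np.maximum((q-14).astype(int),0);x1,y1=(q+14).astype(int)
        b=[(p,A) for p,A,m in blobs(ims[n],(0,0,200),(180,60,255),(x0,y0,x1,y1),4)]
        print(n,s,q,[(p,A) for p,A in b])
for n in ims:
    b=blobs(ims[n],(105,150,80),(130,255,255),(0,0,640,480),60);print(n,"blue",[(p,A,onz(c[n],p,.144)) for p,A,m in b])
```

```text
[ 0.5297 -0.0785  0.4065] [-3.1404  0.0022  0.0503] -0.0011611384539109188
wrist 1 [100.9291 147.7876] [(array([100.4393, 145.0879]), np.int32(239))]
wrist -1 [ -7.3737 168.4568] [(array([  0.375, 170.   ]), np.int32(8))]
top 1 [335.6865 202.8736] [(array([341.9583, 203.8264]), np.int32(144))]
top -1 [294.3829 218.3775] [(array([284.8986, 217.9677]), np.int32(217)), (array([294.4643, 218.5357]), np.int32(28))]
wrist blue [(array([322.1766, 180.4012]), np.int32(334), array([ 0.5786, -0.0767,  0.144 ])), (array([320.4643, 213.6071]), np.int32(84), array([ 0.555 , -0.0767,  0.144 ]))]
top blue [(array([413.1848, 210.2391]), np.int32(92), array([ 0.5631, -0.0633,  0.144 ]))]
scene blue [(array([238.0613, 213.9104]), np.int32(212), array([ 0.5749, -0.0685,  0.144 ]))]
```

```bash
python3 -c "
import cv2,numpy as np
a=cv2.resize(cv2.imread('pics/top5.png')[150:290,250:450],(600,420));b=cv2.imread('pics/wrist5.png')
cv2.imwrite('pics/mix.png',np.hstack([cv2.resize(a,(400,280)),cv2.resize(b,(373,280))]))"
```

```text
(no output)
```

View pics/mix.png

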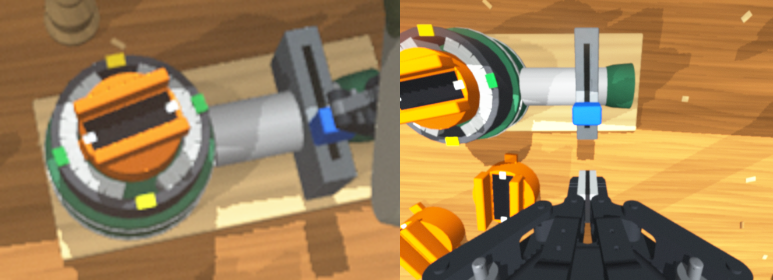

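The left crop shows the cap's slot pointing at the green marks, crop (200,103) and (60,157). The slot ticks fall where a 0.152 m floor projects, for example (294.5,218.5) seen against (294.4,218.4) predicted. In the wrist view the fingers are closed and in line with the handle, at (587,116). I'll check the cap height with numbers once more and then descend.

Run:
```python
from h import *
c=cam("top");a=-1.346;im=cv2.imread("pics/top5.png");w=cv2.imread("pics/w4.png")
obs=dict(ee_pos=np.array([.5853,.105,.4072]),orientation=np.array([-3.142,.001,.131]));cw=cam("wrist",obs)
T=[(335.7,202.2),(295.2,218.7)]
W=[b[0] for b in blobs(w,(0,0,200),(180,60,255),(364,234,386,254),10)]+[b[0] for b in blobs(w,(0,0,200),(180,60,255),(259,245,280,264),10)];print(W)
for t,u in zip(T,W): print(cross(c,t,cw,u))
K,R,o=c
for z in(.140,.152):
    for s in(1,-1):
        p=K@(R.T@(np.array([.585,.1053,z])+s*.038*np.array([np.cos(a),np.sin(a),0])-o));print(z,p[:2]/p[2])
```

```text
[array([376.9352, 244.0445]), array([266.9074, 255.    ])]
(array([0.5952, 0.0668, 0.1512]), np.float64(0.0023859326583048433))
(array([0.5763, 0.1421, 0.1509]), np.float64(0.002265553375735453))
0.14 [335.2851 204.9193]
0.14 [294.6171 220.2   ]
0.152 [335.6865 202.8736]
0.152 [294.3829 218.3775]
```

>>> apply_moves([
  {"hand": 1, "linear": [0, 0, 0.03], "spin": 0},
  {"hand": 1, "linear": [0, 0, 0.03], "spin": 0},
  {"hand": 1, "linear": [0, 0, 0.03], "spin": 0},
  {"hand": 1, "linear": [0, 0, 0.02], "spin": 0},
  {"hand": 1, "linear": [0, 0, 0.007], "spin": 0},
  {"hand": 1, "linear": [0, 0, 0], "spin": 0},
  {"hand": 1, "linear": [0, 0, 0], "spin": 0},
])

```text
t: 9.85
ee_pos: [0.5302, -0.0778, 0.2917]
orientation: [3.141, -0.001, 0.052]
ft_force: [0.4, 0.5, -0.8]
gripper_width: -0.0
finger_force: 0.0
```

Triangulated slot floor is 0.151 m, or 21 mm above the ring, so the cap is locked. Now to push the gate.

>>> apply_moves([
  {"hand": 1, "linear": [0.01, 0, 0], "spin": 0},
  {"hand": 1, "linear": [0.01, 0, 0], "spin": 0},
  {"hand": 1, "linear": [0.01, 0, 0], "spin": 0},
  {"hand": 1, "linear": [0.01, 0, 0], "spin": 0},
  {"hand": 1, "linear": [0.01, 0, 0], "spin": 0},
])

```text
t: 10.35
ee_pos: [0.5802, -0.0753, 0.2921]
orientation: [3.141, -0.001, 0.052]
ft_force: [-3.3, 0.6, 1.1]
gripper_width: 0.002
finger_force: 1.4
```

>>> apply_moves([
  {"hand": 1, "linear": [0.008, 0, 0], "spin": 0},
  {"hand": 1, "linear": [0.008, 0, 0], "spin": 0},
  {"hand": 1, "linear": [0, 0, 0], "spin": 0},
])

```text
t: 10.65
ee_pos: [0.5965, -0.0746, 0.2911]
orientation: [3.141, -0.001, 0.052]
ft_force: [0.7, 0.0, 0.0]
gripper_width: -0.001
finger_force: 0.0
```

>>> apply_moves([
  {"hand": 1, "linear": [0.006, 0, 0], "spin": 0},
  {"hand": 1, "linear": [0.003, 0, 0], "spin": 0},
])

```text
t: 10.85
ee_pos: [0.605, -0.0742, 0.2908]
orientation: [-3.142, 0.0, 0.052]
ft_force: [-2.8, 0.2, 2.7]
gripper_width: -0.002
finger_force: 1.1
```

>>> apply_moves([
  {"hand": 1, "linear": [0.003, 0, 0], "spin": 0},
  {"hand": 1, "linear": [0.002, 0, 0], "spin": 0},
])

```text
t: 11.05
ee_pos: [0.609, -0.074, 0.2908]
orientation: [-3.141, 0.006, 0.052]
ft_force: [-22.9, -0.7, 13.1]
gripper_width: -0.006
finger_force: 11.4
```

```bash
cat > g.py <<'E'
from h import *
im=get_image("scene")[:,:,::-1];c=cam("scene");cv2.imwrite("pics/sg.png",im)
p=sorted(blobs(im,(105,150,80),(130,255,255),(150,150,400,350),60),key=lambda b:-b[1])[0];q=onz(c,p[0],.144)
d=q-np.array([.5752,-.0683,.144]);print(p[0],p[1],"moved",d@[.9986,.052,0],r.get_obs()["ft_force"])
E
python3 g.py
```

```text
[220.4822 230.8782] 197 moved 0.05871361193601731 [-15.6058  -0.2992   8.1935]
```

The force jumped to 23 N against about 2 N of friction, so the handle is at its stop. I'll back off, rise and verify.

>>> apply_moves([
  {"hand": 1, "linear": [-0.01, 0, 0], "spin": 0},
  {"hand": 1, "linear": [-0.03, 0, 0], "spin": 0},
  {"hand": 1, "linear": [-0.01, 0, -0.04], "spin": 0},
  {"hand": 1, "linear": [-0.04, 0, -0.04], "spin": 0},
  {"hand": 1, "linear": [-0.04, 0.03, -0.03], "spin": 0},
  {"hand": 1, "linear": [0, 0.04, 0], "spin": 0},
  {"hand": 1, "linear": [0, 0.04, 0], "spin": 0},
  {"hand": 1, "linear": [0, 0, 0], "spin": 0},
])

```text
t: 11.9
ee_pos: [0.4955, -0.1895, 0.3919]
orientation: [3.14, -0.001, 0.048]
ft_force: [-0.3, 1.1, 0.5]
gripper_width: 0.0
finger_force: 0.0
```

```bash
python3 g.py
python3 - <<'E'
from h import *
im=get_image("top")[:,:,::-1].copy();b=sorted(blobs(im,(105,150,80),(130,255,255),(380,140,460,260),60),key=lambda b:-b[1])[0]
c=cam("top");s=cv2.imread("pics/sg.png")
b2=sorted(blobs(s,(105,150,80),(130,255,255),(150,150,400,350),60),key=lambda b:-b[1])[0]
print(b[0],b[1],(onz(c,b[0],.144)-[.5637,-.0753,.144])@[.9986,.052,0]);B,e=cross(c,b[0],cam("scene"),b2[0]);print(B,e,(B-[.5676,-.0796,.1277])@[.9986,.052,0])
cv2.imwrite("pics/end.png",np.hstack([cv2.resize(im[90:320,130:460],(460,320)),cv2.resize(s[180:380,170:470],(320,213))[:,:].copy() if 0 else cv2.resize(s[190:390,150:350],(320,320))]))
E
```

```text
[218.6154 227.6077] 130 moved 0.05490325849753798 [ 0.0939  0.4679 -1.1389]
[408.7101 176.7536] 345 0.06108953457534794
[ 0.6276 -0.0719  0.1392] 0.006003658275132995 0.06036395411446999
```

View pics/end.png

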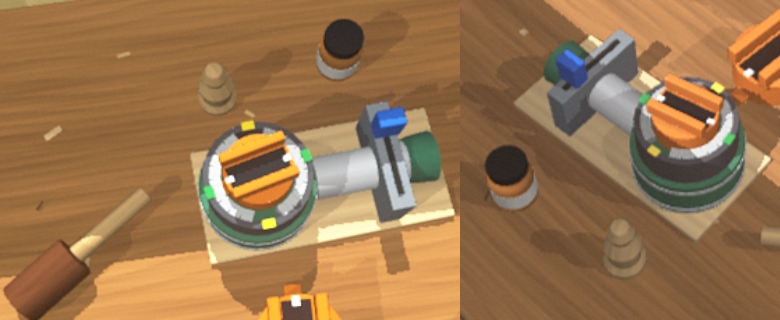

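The top view shows the blue handle at the far end of its slot, crop (390,122), with the cap still locked on the green marks and the bystanders unmoved. The measured move is 61 mm plus an unknown start, so I'll check where the slot ends before handing in.

Run:
```python
from h import *
c=cam("top");x=np.array([.9986,.052])
for nm,p in(("slot far",(403.3,172.6)),("slot near",(417.6,228.4))): print(nm,(onz(c,p,.098)[:2]-[.585,.1052])@x)
```

```text
slot far 0.05526065340183664
slot near -0.05473800279344663
```

The slot is symmetric about the mouth (±55 mm). The handle centre at +33 mm is therefore about 68–70 mm open, which agrees with the firm stop. Handing in.

```bash
python3 -c "
from cell import r
print(r.job_done())"
```

```text
the job is handed in; nothing more can be done
None
```

The job is handed in: the cap is locked on the green marks (within 1°, slot floor about 21 mm above the ring), the gate is pushed to its stop (about 68 mm open by camera estimate), and the figure, jar and mallet look unmoved; the judge returned no verdict.

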